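# Load a stamp and slide the lamp tray to its index

## Robot

A 6-joint arm with a two-finger parallel gripper is mounted at the origin on the work surface. World frame = base frame: x ahead of the robot, y to its left, z up, the work surface at z = 0. Lengths are in mm, angles in rad, forces in N, time in s.
With the tool pointing down it reaches from about 350 to 875 mm from the base axis. Payload 4.2 kg.
Tool frame: the origin (TCP) lies on the mounting face of the last link; the fingertips stand 173 mm ahead of it and the grasp point (between the pads) lies 155 mm ahead of it; z points along the fingers, y is the line along which they close (so a half turn about z gives the same grasp; the last joint's range is limited). The gripper opens to 85 mm and grips with 20 to 120 N. Pads are 22 mm wide; open, the fingers measure 114 mm over their backs; the gripper's body (76 mm by 85 mm) begins 54 mm behind the grasp point. The pads swing forward as they close: fully open they stand 13 mm farther back than shut.
Start: joints at [1.369, 0.385, 0.008, 0, -1.194, -0.259], TCP at [277.882, 559.805, 404.712] pointing down, gripper open.
Joint ranges: [-3.14, 3.14], [-1.21, 2.06], [-1.07, 1.41], [-3.16, 2.05], [-2.99, -0.16], [-3.1, 3.1]. Speed limits (rad/s): [2.79, 2.79, 3.14, 3.14, 3.14, 3.14].

## Interface

Orientations are given as a unit quaternion [x, y, z, w].
In Python, from bench import arm gives the robot as it stands. The module is installed in compiled form; this text tells all that it offers.
- The arm moves only by the tool move_arm, never from a script. Its arguments are lists of equal length, an entry for each row: "fingers": the finger opening in mm, from 0 to 85.4; "travel": the shift along the tool's x, y, z in mm, a list of three; "dr": the turn, a rotation vector about the tool's x, y, z in rad, a list of three. A call has 1 to 10 rows; each row is the pose to reach, as a shift and turn from the pose commanded when the call began, along the tool's axes at that moment; what a row does not reach only later rows make up. A row lasts 1/10 s, in which the tool goes at most 50 mm and 8.59 degrees, less where a joint would pass 70% of its speed; a pose out of reach is approached as far as the arm can. A call with a gripper value outside its range is refused whole. The fingers move at their own pace and stop on an object; the grip force is fixed at half the most. Time passes only in rows, so rows that repeat a pose let the fingers close. It gives the time, the measured TCP pose, the force, the opening and the grip force at its end, in the units of the state.
- arm.read_state(): the state, without advancing time (a new reading comes with each control period).
- arm.get_image(name): name is "scene" or "top"; returns the picture (420x560x3 uint8, red, green, blue); there is no depth.
- arm.camera_model(name): a dict with "intrinsics" (3x3 intrinsics, pixels), "pose" (4x4, takes a point from camera to world coordinates). Camera axes: x right, y up, looking along -z (the intrinsics and any distortion apply to the point x, -y, -z); pixel columns grow to the right and rows downward; lengths in mm; the calibration is good to about 2 mm. A picture is of the moment at which its call begins. camera_model takes no time and is no camera call.
- arm.job_done(): hands the job in; it is judged then, once.
The state is a dict: "clock": time; "joints": joint angles; "joint_vel": joint speeds; "joint_efforts": joint torques, N m; "position": TCP position; "ee_rot": TCP orientation; "contact_force": force on the tool from outside, world axes, zero at the start; "wrist_torque": the same for the moment, N m; "gripper_width": finger opening in mm; "grasp_force": force on a finger pad.
Only numpy, scipy, OpenCV 4.12 (cv2) and the standard library are available. Lean on these libraries where they do the work, as an engineer would, in place of code of your own. Each camera call takes 0.05 s, during which the arm holds its last target. There are 200 camera calls.

## Task

Stand the bar-shaped stamp, print face down, in the sliding tray of the craft lamp while the tray is still drawn out, and let go of it. Then slide the tray in under the lamp by its wooden handle until the pointer on its side is level with the lamp's index point, and leave it there with the stamp still standing in it. Keep the stamp upright, do not bang into the lamp, and leave the other things on the table where they are.

Things in the scene. Friction and masses are not known exactly. Their poses are not given: they have to be found in the camera images.
- bar_stamp: Hard grey silicone stamp: rectangular slab 80 (its x) x 45 (its y) x 16 mm, with a grip ridge 60 (x) x 18 (y) mm on top of it, centred, rising to 47 mm above the underside. Origin at the centre of the underside (the print face); z up. Loose, about 0.12 kg. It stands near the round stamp; which of the two stands nearer the lamp varies.
- slide_base: Wooden base of the slide, fixed on the table, 130 mm wide (y), with two aluminium rails up to 16 mm above the table. It reaches from x = -160 to +220 mm from its origin, which lies on the table on the centre line. Its x axis is the slide direction: the tray slides to +x, in under the lamp. Its yaw is 1.32 to 1.82 rad, so +x runs roughly to the robot's left (world +y).
- tray (a joint): Travel of the aluminium tray along the slide (m): 0 = fully drawn out from the lamp, grows as it is pushed in along slide_base's +x; hard stop at 0.25, past the wanted place. Friction about 2 N, stays where it is left.
- tray_floor (a point): Centre of the tray's inner floor (20 mm above the table). The tray is open above: inside 104 mm long (x, along the slide) by 76 mm wide (y), 4 mm walls that rise 10 mm above the floor. Axes as slide_base: the stamp fits only with its length along the slide.
- tray_grip (a point): Point to grip in the tray's wooden handle, a plain upright block on the end of the tray away from the lamp: 46 mm long (x, along the slide), 18 mm thick (y), from 18 to 80 mm above the table. The point is 58 mm above the table, in the middle of its thickness, 78 mm from the tray's centre, on its -x side.
- tray_pointer (a point): Tip of the tray's pointer, a flat aluminium bar 10 mm wide that sticks out of the tray's -y side (away from the robot) near its handle end, 20 mm above the table: x = -50, y = -108 mm from the tray's centre in slide_base's axes.
- lamp: White lamp bridge, fixed, astride the slide, its place along it varies. Roof 176 (x) x 130 (y) mm, 152 to 180 mm above the table; two posts, x 0 to 50, y +-75 to +-91 mm. Origin on the table under the roof's centre; axes as slide_base. With the tray set, its handle's grip point is 10 mm inside the roof's entry edge (x = -88 mm): a gripper pointing straight down would hit the roof.
- lamp_index (a point): Tip of the lamp's index point, a fixed steel finger 10 mm wide and 22 mm high on the lamp's foot on the side away from the robot, pointing at the slide: x = -50, y = -115 mm from the lamp's origin. The tray is set when the pointer's tip has the same place along the slide as this tip (they pass 7 mm apart).
- round_stamp: Round grey silicone stamp, 60 mm diameter, 62 mm high, with a waisted knob. Origin at the centre of the underside. Leave alone.
- teapot_holder: White ceramic pencil holder in the shape of a teapot with pencils, 156 mm over spout and handle, 155 mm high with pencils. Origin at the centre of the underside. Leave alone.
- set_square: Clear plastic set square 150 x 100 x 4 mm lying flat. Origin under its middle. Leave alone.
- stack_box: Open wooden stacking box 130 x 100 x 65 mm. Origin at the centre of the underside. Leave alone.
- mug: Mug, 80 mm diameter, 92 mm high. Origin at the centre of the underside. Leave alone.
- paste_jar: Lidded glass jar, 64 mm diameter, 85 mm high. Origin at the centre of the underside. Leave alone.

How it is judged (in metres and radians):
On the way:
1. the bar-shaped stamp stands flat in the tray, let go, while the tray is still drawn out (x of bar_stamp in the frame of tray_floor between -0.018 and 0.018 m and y of bar_stamp in the frame of tray_floor between -0.02 and 0.02 m and z of bar_stamp in the frame of tray_floor between -0.005 and 0.005 m and angle between bar_stamp's own z axis and vertical below 0.1 rad and contact force between the fingers and bar_stamp below 0.2 N and x of tray_pointer in the frame of lamp_index below -0.1 m), for 0.2 s.
At the end, for the whole second after the job is handed in: The tray's pointer is within 5 mm of the lamp's index along the slide and the tray is at rest; the bar-shaped stamp stands flat and at rest in the tray (underside within 5 mm of the tray floor, upright within 0.1 rad); every other loose thing is within 30 mm of where it was (x of bar_stamp in the frame of tray_floor between -0.018 and 0.018 m and y of bar_stamp in the frame of tray_floor between -0.02 and 0.02 m and z of bar_stamp in the frame of tray_floor between -0.005 and 0.005 m and angle between bar_stamp's own z axis and vertical below 0.1 rad and x of tray_pointer in the frame of lamp_index between -0.005 and 0.005 m and velocity of joint tray between -0.005 and 0.005 m/s and linear speed of bar_stamp below 0.01 m/s and distance of each of round_stamp, teapot_holder, set_square, stack_box, mug, paste_jar from where it was at the start of the episode below 0.03 m); the robot touches nothing.
It fails at once if the bar-shaped stamp is tipped by more than about 35 degrees (angle between bar_stamp's own z axis and vertical above 0.6 rad).
It fails at once if the robot bangs into the lamp (more than 15 N) (contact force between any of the arm, the fingers and lamp above 15 N).
It fails at once if another loose thing is shoved more than 30 mm (distance of any of round_stamp, teapot_holder, set_square, stack_box, mug, paste_jar from where it was at the start of the episode above 0.03 m).
It also fails if it takes over 50 s, if anything falls off the work surface, if the arm or the gripper's body presses on something with over 40 N, if the wrist force passes 120 N, or if a joint passes its speed limit or range.

## Working session

There is one attempt and no reset: what is moved stays moved. The work goes in short steps, Python scripts to look and compute and a tool call to move; the robot and the scene stay as the last step left them, time stands still between calls to the robot, and variables do not carry over. Pictures are saved under pics/ and viewed, at most 10 in all, crops included, and the job is handed in when it is done.

Besides the shell and the picture viewer there is one more tool, called after "Request:" as a command line: name --argument value ..., lists and objects as JSON in quotes. move_arm: Moves the arm, as the interface text tells. Its arguments: {"type":"object","properties":{"fingers":{"type":"array","items":{"type":"number"}},"travel":{"type":"array","items":{"type":"array","items":{"type":"number"}}},"dr":{"type":"array","items":{"type":"array","items":{"type":"number"}}}},"required":["fingers","travel","dr"]}

```bash
mkdir -p pics; cat > h.py <<'E'
import numpy as np, cv2
from bench import arm
def ray(cam,u,v):
    m=arm.camera_model(cam);K=np.array(m["intrinsics"]);T=np.array(m["pose"])
    d=np.linalg.inv(K)@[u,v,1]; d=T[:3,:3]@[d[0],-d[1],-d[2]]
    return T[:3,3],d/np.linalg.norm(d)
def onz(cam,u,v,z):
    o,d=ray(cam,u,v); return o+d*(z-o[2])/d[2]
def proj(cam,p):
    m=arm.camera_model(cam);K=np.array(m["intrinsics"]);T=np.array(m["pose"])
    c=T[:3,:3].T@(np.array(p,float)-T[:3,3]); q=K@[c[0],-c[1],-c[2]]; return q[:2]/q[2]
E
python3 - <<'E'
from h import *
np.set_printoptions(precision=3,suppress=True)
a=arm.get_image("scene");b=arm.get_image("top")
cv2.imwrite("pics/s0.png",a[:,:,::-1]);cv2.imwrite("pics/t0.png",b[:,:,::-1])
for n in("scene","top"):
    m=arm.camera_model(n);print({k:np.array(v) for k,v in m.items()})
print(arm.read_state())
E
```

```text
{'intrinsics': array([[517.565,   0.   , 284.853],
       [  0.   , 517.565, 210.219],
       [  0.   ,   0.   ,   1.   ]]), 'pose': array([[  -0.843,   -0.424,    0.33 , 1053.338],
       [   0.537,   -0.648,    0.54 ,  814.113],
       [  -0.015,    0.632,    0.774, 1256.45 ],
       [   0.   ,    0.   ,    0.   ,    1.   ]])}
{'intrinsics': array([[399.168,   0.   , 279.557],
       [  0.   , 399.168, 212.161],
       [  0.   ,   0.   ,   1.   ]]), 'pose': array([[  -0.029,    0.977,   -0.21 ,  290.992],
       [  -1.   ,   -0.028,    0.008,  -14.505],
       [   0.002,    0.21 ,    0.978, 1281.361],
       [   0.   ,    0.   ,    0.   ,    1.   ]])}
{'clock': 0.1, 'joints': array([ 1.369,  0.386,  0.007, -0.   , -1.194, -0.259]), 'joint_vel': array([ 0.001, -0.001,  0.004,  0.003,  0.003,  0.001]), 'joint_efforts': array([ -0.001, -39.332,  18.893,   4.198,  -0.003,   0.   ]), 'position': array([277.786, 559.662, 403.698]), 'ee_rot': array([ 0.974, -0.228, -0.   ,  0.001]), 'contact_force': array([0.767, 0.333, 0.282]), 'wrist_torque': array([ 0.025, -0.021, -0.02 ]), 'grasp_force': 0.0, 'gripper_width': 85.38423978764007}
```

View pics/s0.png

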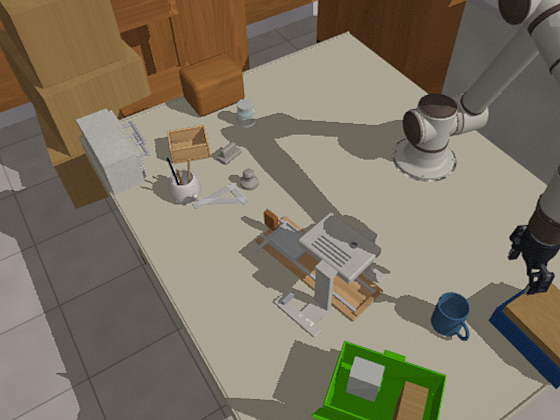

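View pics/t0.png

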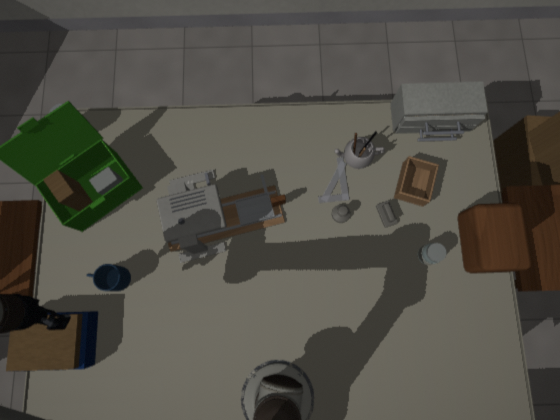

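The scene view shows the bar stamp at about (228,153), the round stamp at (249,179), the tray and handle at (285,235)/(271,219), and the lamp index near (290,300). The top view shows the bar stamp at (388,213), the tray at (258,208), the handle at (279,202) and the lamp roof at (192,212). I'll enlarge both.

```bash
python3 - <<'E'
from h import *
a=cv2.imread("pics/s0.png");b=cv2.imread("pics/t0.png")
def crop(i,x,y,w,h,s,g):
    c=cv2.resize(i[y:y+h,x:x+w],None,fx=s,fy=s,interpolation=cv2.INTER_CUBIC)
    return np.clip(255*(c/255.)**g,0,255).astype('uint8')
cv2.imwrite("pics/s1.png",crop(a,200,130,200,200,3,0.8))
c1=crop(b,150,160,160,100,5,0.6); cv2.imwrite("pics/t1.png",c1)
c2=np.hstack([crop(b,330,180,80,60,5,.6),crop(a,205,135,80,60,5,.8)]);cv2.imwrite("pics/st1.png",c2)
E
```

```text
(no output)
```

View pics/s1.png

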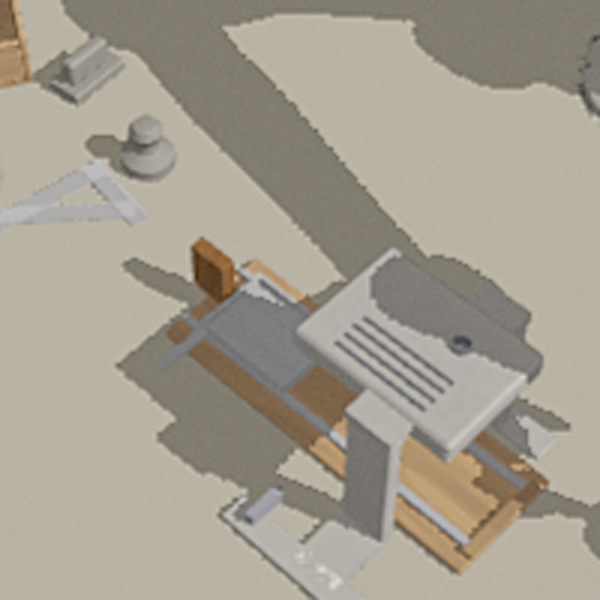

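View pics/t1.png

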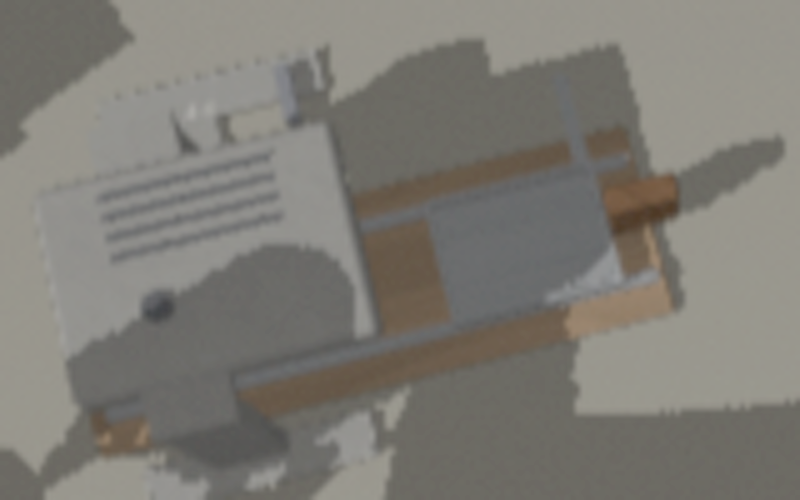

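View pics/st1.png

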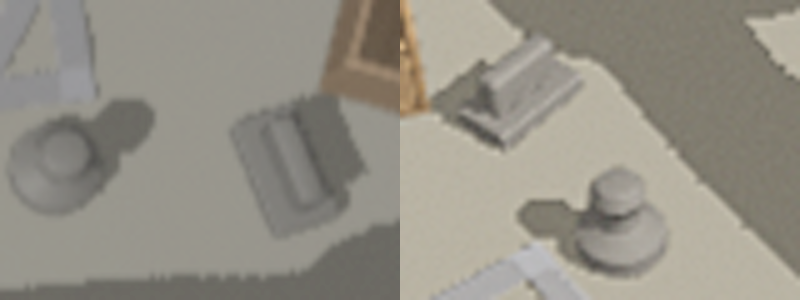

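s1 shows the pointer tip at about (158,368), the index finger's slide-side tip at about (283,490), and the handle top at about (213,255). t1 shows the tray corners (425,207), (448,325), (597,165), (622,278), the pointer tip (563,85), and the roof entry edge (328,122)–(380,335). st1 shows the stamp slab corners and the ridge in both views.

```bash
python3 - <<'E'
from h import *
np.set_printoptions(precision=1,suppress=True)
T1=lambda x,y,z:onz("top",150+(x+.5)/5-.5,160+(y+.5)/5-.5,z)
S1=lambda x,y,z:onz("scene",200+(x+.5)/3-.5,130+(y+.5)/3-.5,z)
ST=lambda x,y,z:onz("top",330+(x+.5)/5-.5,180+(y+.5)/5-.5,z)
SS=lambda x,y,z:onz("scene",205+(x-400+.5)/5-.5,135+(y+.5)/5-.5,z)
ang=lambda p,q:np.arctan2(*(q-p)[[1,0]])
print("roof top edge",T1(328,122,180),T1(380,335,180),"other corner",T1(38,192,180))
print("roof scene",S1(297,330,180),S1(395,250,180),S1(455,445,180),S1(543,355,180))
p=[T1(425,207,30),T1(448,325,30),T1(597,165,30),T1(622,278,30)];print("tray top",*p,np.mean(p,0))
print("yaw tray",ang(p[2],p[0]),ang(p[3],p[1]),"roof",ang(T1(328,122,180),T1(38,192,180)))
print("base rail edges yaw",ang(T1(672,308,8),T1(240,418,8)),ang(T1(628,130,8),T1(358,195,8)))
print("pointer",T1(563,83,20),S1(157,368,20),"index",T1(291,125,22),S1(283,490,22),S1(265,490,22))
print("handle top T",T1(605,195,80),T1(676,178,80),T1(680,197,80),"S",S1(193,252,80),S1(203,238,80),S1(234,266,80))
print("slab T",ST(232,132,16),ST(277,237,8),ST(350,205,8))
print("ridge T",ST(270,115,47),ST(292,113,47),ST(325,200,47),ST(303,208,47))
print("slab S",SS(457,114,16),SS(507,143,16),SS(584,76,16))
print("ridge S",SS(479,70,47),SS(500,78,47),SS(553,45,47),SS(537,33,47))
E
```

```text
roof top edge [615.5 158.  180. ] [490.7 128.4 180. ] other corner [578.8 322.6 180. ]
roof scene [617.1 165.8 180. ] [495.7 140.1 180. ] [573.5 330.9 180. ] [458.  300.6 180. ]
tray top [600.9 118.8  30. ] [523.1 104.6  30. ] [625.7   7.2  30. ] [550.5  -7.   30. ] [575.   55.9  30. ]
yaw tray 1.789649173816533 1.8112728791618093 roof 1.7898304084832786
base rail edges yaw 1.7953389759699896 1.7870265714353724
pointer [684.9  28.5  20. ] [690.4  33.4  20. ] index [660.7 207.   22. ] [662.5 213.1  22. ] [676.2 204.3  22. ]
handle top T [593.    1.8  80. ] [602.6 -42.5  80. ] [590.3 -44.6  80. ] S [609.7 -27.9  80. ] [592.4 -37.7  80. ] [585.5   8.7  80. ]
slab T [ 574.4 -339.6   16. ] [ 505.6 -365.2    8. ] [ 525.3 -414.5    8. ]
ridge T [ 577.8 -356.7   47. ] [ 578.7 -370.8   47. ] [ 521.8 -386.8   47. ] [ 517.1 -372.4   47. ]
slab S [ 595.5 -372.4   16. ] [ 580.2 -329.6   16. ] [ 505.5 -357.1   16. ]
ridge S [ 575.2 -371.6   47. ] [ 567.1 -357.1   47. ] [ 522.  -365.5   47. ] [ 525.3 -381.8   47. ]
```

```bash
cat >> h.py <<'E'
from scipy.spatial.transform import Rotation as R
YAW=1.793; ux=np.array([np.cos(YAW),np.sin(YAW),0]); uy=np.array([-ux[1],ux[0],0])
def plan(grasp,yaw,tilt=0.):
    """shift and turn to put the grasp point at grasp, tool x at yaw, tilted about tool y"""
    s=arm.read_state(); Rc=R.from_quat(s["ee_rot"])
    Rt=R.from_euler("z",yaw)*R.from_euler("x",np.pi)*R.from_euler("y",tilt)
    p=np.array(grasp,float)-Rt.apply([0,0,155])
    print("travel",np.round(Rc.inv().apply(p-s["position"]),1),"dr",np.round((Rc.inv()*Rt).as_rotvec(),3),"tcp",p.round(0))
def where():
    s=arm.read_state();Rc=R.from_quat(s["ee_rot"])
    print("clock",round(s["clock"],2),"grasp pt",(s["position"]+Rc.apply([0,0,155])).round(1),"toolx",Rc.apply([1,0,0]).round(3),"z",Rc.apply([0,0,1]).round(3),"w",round(s["gripper_width"],1),"gf",s["grasp_force"],"F",s["contact_force"].round(1),"q",s["joints"].round(2))
E
python3 - <<'E'
from h import *
plan([549,-369,160],.345-np.pi)
print(onz("top",394,198,65))
E
```

```text
travel [656.  710.9  90.2] dr [ 1.000e-03 -2.000e-03  2.336e+00] tcp [ 549. -369.  315.]
[ 587.51952682 -385.66058854   65.        ]
```

Request:
move_arm --fingers '[40,40,40,40,40,40,40,40,40,40]' --travel '[[656,711,20],[656,711,20],[656,711,20],[656,711,20],[656,711,20],[656,711,20],[656,711,20],[656,711,20],[656,711,20],[656,711,20]]' --dr '[[0,0,2.336],[0,0,2.336],[0,0,2.336],[0,0,2.336],[0,0,2.336],[0,0,2.336],[0,0,2.336],[0,0,2.336],[0,0,2.336],[0,0,2.336]]'

```text
clock: 1.1
position: [417.9, 77.9, 394.4]
ee_rot: [-0.554, 0.832, 0.0, 0.0]
contact_force: [1.2, 0.4, -0.1]
gripper_width: 40.1
grasp_force: 0.0
```

```bash
python3 - <<'E'
from h import *
where();plan([549,-369,160],.345-np.pi)
E
```

```text
clock 1.1 grasp pt [417.9  78.  239.4] toolx [-0.385 -0.923 -0.   ] z [ 0.  0. -1.] w 40.1 gf 0.0 F [ 1.2  0.4 -0.1] q [ 0.57  0.05 -0.46 -0.   -1.06 -0.97]
travel [ 361.9 -293.2   79.3] dr [0.   0.   0.83] tcp [ 549. -369.  315.]
```

Request:
move_arm --fingers '[40,40,40,40,40,40,40,40,40,40]' --travel '[[362,-293,79],[362,-293,79],[362,-293,79],[362,-293,79],[362,-293,79],[362,-293,79],[362,-293,79],[362,-293,79],[362,-293,79],[362,-293,79]]' --dr '[[0,0,0.83],[0,0,0.83],[0,0,0.83],[0,0,0.83],[0,0,0.83],[0,0,0.83],[0,0,0.83],[0,0,0.83],[0,0,0.83],[0,0,0.83]]'

```text
clock: 2.1
position: [551.6, -369.8, 313.0]
ee_rot: [-0.173, 0.985, 0.0, -0.001]
contact_force: [-0.8, 1.6, 0.3]
gripper_width: 40.3
grasp_force: 0.0
```

Request:
move_arm --fingers '[40,40]' --travel '[[0,0,60],[0,0,60]]' --dr '[[0,0,0],[0,0,0]]'

```text
clock: 2.3
position: [549.2, -366.2, 249.0]
ee_rot: [-0.173, 0.985, 0.004, -0.005]
contact_force: [-2.0, 0.9, -2.2]
gripper_width: 40.2
grasp_force: 0.0
```

```bash
python3 - <<'E'
from h import *
where()
a=arm.get_image("scene");b=arm.get_image("top")
cv2.imwrite("pics/s2.png",a[:,:,::-1])
def crop(i,x,y,w,h,s,g):
    c=cv2.resize(i[y:y+h,x:x+w,::-1],None,fx=s,fy=s,interpolation=cv2.INTER_CUBIC)
    return np.clip(255*(c/255.)**g,0,255).astype('uint8')
cv2.imwrite("pics/m2.png",np.hstack([crop(b,350,170,80,80,5,.6),crop(a,195,115,80,80,5,.8)]))
plan([549,-369,38],.345-np.pi)
E
```

```text
clock 2.3 grasp pt [ 547.6 -365.2   94. ] toolx [-0.94  -0.341  0.008] z [-0.01   0.006 -1.   ] w 40.2 gf 0.0 F [-2.   0.9 -2.2] q [-0.34  0.58 -0.08 -0.   -0.92 -0.88]
travel [ 2.3 -2.7 59.6] dr [ 0.005 -0.005  0.006] tcp [ 549. -369.  193.]
```

View pics/m2.png

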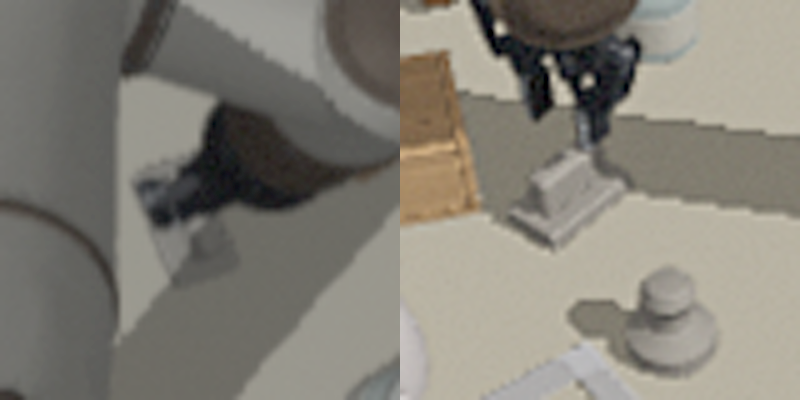

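m2 shows the fingertips at crop (540,112) and (592,140) in the scene view. They are above the ridge, whose top spans (535,175)–(590,150). I'll check the alignment by rays.

```bash
python3 - <<'E'
from h import *
where()
S=lambda x,y,z:onz("scene",195+(x-400+.5)/5-.5,115+(y+.5)/5-.5,z).round(1)
print("tips",S(540,112,83),S(592,142,83),"ridge top",S(533,176,47),S(548,187,47),S(590,151,47),S(605,165,47))
print("slab",S(511,214,16),S(556,243,16),S(628,181,16))
# expected pixels of ridge top ends/centre for my estimate, in the crop
for d in(-30,0,30):
    q=proj("scene",[549+d*.941,-369+d*.338,47]);print(((q-[195,115]+.5)*5+[400,0]).round(0))
plan([549,-369,38],.345-np.pi)
E
```

```text
clock 2.4 grasp pt [ 549.6 -365.4   97.6] toolx [-0.939 -0.344  0.005] z [-0.007  0.002 -1.   ] w 39.8 gf 0.0 F [-0.4 -0.9  0.8] q [-0.34  0.58 -0.08 -0.   -0.92 -0.88]
tips [ 557.4 -381.1   83. ] [ 542.4 -336.8   83. ] ridge top [ 575.7 -365.1   47. ] [ 572.3 -350.3   47. ] [ 532.1 -365.2   47. ] [ 530.3 -347.7   47. ]
slab [ 593.3 -370.9   16. ] [ 580.8 -330.    16. ] [ 511.3 -355.1   16. ]
[595. 133.]
[566. 158.]
[536. 183.]
travel [ 2.3 -2.7 59.6] dr [ 0.005 -0.005  0.006] tcp [ 549. -369.  193.]
```

Request:
move_arm --fingers '[40,40,40,40,40,0,0,0,0,0]' --travel '[[1,-2,20],[1,-2,40],[1,-2,55],[1,-2,58],[1,-2,58],[1,-2,58],[1,-2,58],[1,-2,58],[1,-2,58],[1,-2,58]]' --dr '[[0.005,-0.005,0.006],[0.005,-0.005,0.006],[0.005,-0.005,0.006],[0.005,-0.005,0.006],[0.005,-0.005,0.006],[0.005,-0.005,0.006],[0.005,-0.005,0.006],[0.005,-0.005,0.006],[0.005,-0.005,0.006],[0.005,-0.005,0.006]]'

```text
clock: 3.4
position: [551.9, -368.6, 199.1]
ee_rot: [-0.172, 0.985, -0.003, 0.004]
contact_force: [0.3, 1.6, 4.3]
gripper_width: 16.7
grasp_force: 60.6
```

```bash
python3 - <<'E'
from h import *
where()
E
```

```text
clock 3.4 grasp pt [ 553.3 -369.3   44.1] toolx [-0.941 -0.339 -0.007] z [ 0.009 -0.004 -1.   ] w 16.7 gf 60.56010961532593 F [0.3 1.6 4.3] q [-0.35  0.64 -0.12  0.   -0.8  -0.88]
```

Request:
move_arm --fingers '[0,0,0,0,0,0]' --travel '[[0,0,-20],[0,0,-60],[0,0,-100],[0,0,-140],[0,0,-150],[0,0,-150]]' --dr '[[0,0,0],[0,0,0],[0,0,0],[0,0,0],[0,0,0],[0,0,0]]'

```text
clock: 4.0
position: [550.2, -368.0, 349.0]
ee_rot: [-0.171, 0.985, -0.003, 0.005]
contact_force: [0.0, 0.1, -1.8]
gripper_width: 16.8
grasp_force: 59.6
```

```bash
python3 - <<'E'
from h import *
where()
plan([571,56,180],1.793-np.pi)
E
```

```text
clock 4.0 grasp pt [ 551.7 -368.6  194. ] toolx [-0.941 -0.338 -0.008] z [ 0.01  -0.004 -1.   ] w 16.8 gf 59.64906871318817 F [ 0.   0.1 -1.8] q [-0.35  0.48  0.02  0.   -1.1  -0.88]
travel [-162.7  392.2   12.6] dr [-1.100e-02  1.000e-03 -1.449e+00] tcp [571.  56. 335.]
```

Request:
move_arm --fingers '[0,0,0,0,0,0,0,0,0,0]' --travel '[[-10,24,0],[-25,59,0],[-42,102,0],[-60,145,0],[-78,188,0],[-96,231,0],[-114,274,0],[-132,317,0],[-148,357,0],[-157,379,0]]' --dr '[[0,0,-0.09],[0,0,-0.22],[0,0,-0.36],[0,0,-0.5],[0,0,-0.64],[0,0,-0.78],[0,0,-0.92],[0,0,-1.06],[0,0,-1.2],[0,0,-1.33]]'

```text
clock: 5.0
position: [569.1, 44.6, 343.3]
ee_rot: [0.745, -0.667, 0.002, 0.001]
contact_force: [0.3, -0.1, -1.1]
gripper_width: 16.6
grasp_force: 59.7
```

Request:
move_arm --fingers '[0,0,0]' --travel '[[0,0,0],[0,0,0],[0,0,0]]' --dr '[[0,0,-0.1],[0,0,-0.12],[0,0,-0.12]]'

```text
clock: 5.3
position: [569.5, 41.5, 344.3]
ee_rot: [0.781, -0.624, 0.002, 0.001]
contact_force: [0.6, -0.4, -1.7]
gripper_width: 16.8
grasp_force: 59.7
```

```bash
python3 - <<'E'
from h import *
where()
plan([571,56,90],1.793-np.pi)
E
```

```text
clock 5.3 grasp pt [569.9  40.9 189.3] toolx [ 0.22  -0.975  0.004] z [ 0.003 -0.004 -1.   ] w 16.8 gf 59.7071635723114 F [ 0.6 -0.4 -1.7] q [ 0.36  0.34 -0.22  0.01 -1.01 -0.14]
travel [-14.2  -4.5  99.2] dr [-0.002 -0.004 -0.   ] tcp [571.  56. 245.]
```

Request:
move_arm --fingers '[0,0,0,0,0]' --travel '[[-7,-2,15],[-14,-4,40],[-14,-4,58],[-14,-4,58],[-14,-4,58]]' --dr '[[0,0,0],[0,0,0],[0,0,0],[0,0,0],[0,0,0]]'

```text
clock: 5.8
position: [571.2, 55.5, 288.0]
ee_rot: [0.781, -0.624, 0.003, -0.0]
contact_force: [0.5, -0.1, -1.0]
gripper_width: 17.1
grasp_force: 59.6
```

```bash
python3 - <<'E'
from h import *
where()
a=arm.get_image("scene")
b=arm.get_image("top")
def crop(i,x,y,w,h,s,g):
    c=cv2.resize(i[y:y+h,x:x+w,::-1],None,fx=s,fy=s,interpolation=cv2.INTER_CUBIC)
    return np.clip(255*(c/255.)**g,0,255).astype('uint8')
cv2.imwrite("pics/m3.png",np.hstack([crop(b,220,165,80,100,5,.6),crop(a,235,185,80,100,5,.8)]))
E
```

```text
clock 5.8 grasp pt [572.1  54.9 133. ] toolx [ 0.221 -0.975  0.005] z [ 0.005 -0.004 -1.   ] w 17.1 gf 59.61176097393036 F [ 0.5 -0.1 -1. ] q [ 0.38  0.41 -0.28  0.01 -0.88 -0.16]
```

View pics/m3.png

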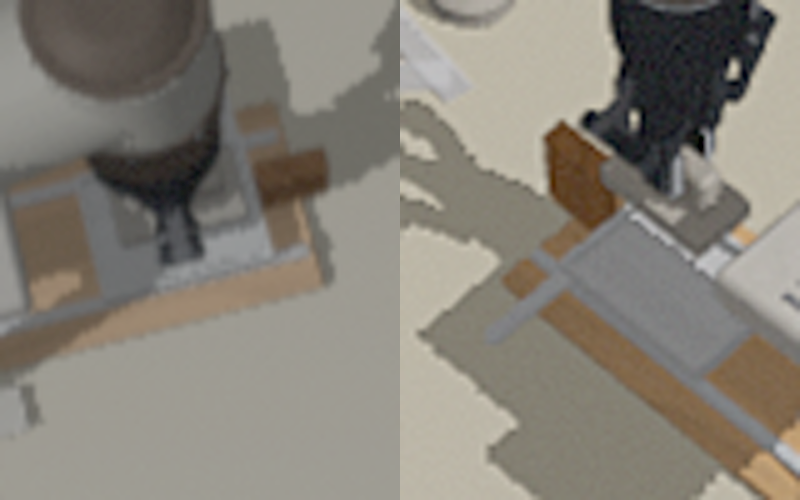

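m3: in the scene half, the slab underside edge on the camera side runs (605,188)–(697,251) and the right corner is (750,208). The tray corners are (568,268), (697,375), (748,330) and (628,206). In the top half the slab's near edge runs (122,242)–(250,222), and the tray ends are at (80,198)–(105,300) and (247,150)–(270,258).

```bash
python3 - <<'E'
from h import *
def S(x,y,z): return onz("scene",235+(x-400+.5)/5-.5,185+(y+.5)/5-.5,z)
def T(x,y,z): return onz("top",220+(x+.5)/5-.5,165+(y+.5)/5-.5,z)
g=np.array([572.1,54.9,0])
def loc(p): d=p-g; return round(d@ux,1),round(d@uy,1)
print("S tray",[loc(S(*q,30)) for q in((568,268),(697,375),(748,330),(628,206))])
print("S slab",[loc(S(*q,89)) for q in((605,188),(697,251),(750,208))])
print("T tray",[loc(T(*q,30)) for q in((80,198),(105,300),(247,150),(270,258))])
print("T slab",[loc(T(*q,97)) for q in((122,242),(250,222),(243,150))])
print("handle T",[loc(T(*q,80)) for q in((325,150),(328,182))], "S",[loc(S(*q,80)) for q in((560,122),(546,138),(622,168))])
print("pointer S",loc(S(492,338,20)))
E
```

```text
S tray [(np.float64(-44.2), np.float64(-47.5)), (np.float64(62.3), np.float64(-48.7)), (np.float64(61.8), np.float64(-6.0)), (np.float64(-51.4), np.float64(9.3))]
S slab [(np.float64(-37.1), np.float64(-21.7)), (np.float64(31.9), np.float64(-17.2)), (np.float64(32.3), np.float64(25.5))]
T tray [(np.float64(55.2), np.float64(-31.0)), (np.float64(54.9), np.float64(37.9)), (np.float64(-56.7), np.float64(-35.3)), (np.float64(-53.6), np.float64(37.6))]
T slab [(np.float64(33.5), np.float64(19.2)), (np.float64(-44.7), np.float64(26.4)), (np.float64(-51.6), np.float64(-18.5))]
handle T [(np.float64(-101.6), np.float64(-10.3)), (np.float64(-98.3), np.float64(10.0))] S [(np.float64(-96.3), np.float64(-0.9)), (np.float64(-93.5), np.float64(-15.0)), (np.float64(-45.6), np.float64(0.2))]
pointer S (np.float64(-45.3), np.float64(-108.3))
```

Request:
move_arm --fingers '[0,0,0,0,0,0,0,0,0,0]' --travel '[[-8,-2,8],[-8,-2,22],[-8,-2,36],[-8,-2,48],[-8,-2,56],[-8,-2,61],[-8,-2,64],[-8,-2,66],[-8,-2,67],[-8,-2,67]]' --dr '[[0,0,0],[0,0,0],[0,0,0],[0,0,0],[0,0,0],[0,0,0],[0,0,0],[0,0,0],[0,0,0],[0,0,0]]'

```text
clock: 6.9
position: [571.8, 64.2, 221.5]
ee_rot: [0.782, -0.624, 0.004, -0.001]
contact_force: [-0.1, 0.3, -2.5]
gripper_width: 16.3
grasp_force: 59.6
```

```bash
python3 - <<'E'
from h import *
where()
E
```

```text
clock 6.9 grasp pt [572.9  63.7  66.5] toolx [ 0.222 -0.975  0.004] z [ 0.007 -0.003 -1.   ] w 16.3 gf 59.61480975151062 F [-0.1  0.3 -2.5] q [ 0.39  0.49 -0.34  0.01 -0.73 -0.18]
```

Request:
move_arm --fingers '[0,0,0,0]' --travel '[[0,0,1],[0,0,2],[0,0,3],[0,0,3]]' --dr '[[0,0,0],[0,0,0],[0,0,0],[0,0,0]]'

```text
clock: 7.3
position: [571.9, 64.2, 219.1]
ee_rot: [0.782, -0.623, 0.004, -0.001]
contact_force: [-2.9, -0.8, 4.3]
gripper_width: 16.7
grasp_force: 60.4
```

Contact with the floor, so I release.

Request:
move_arm --fingers '[22,28,34,40,42,42,42,42,42,42]' --travel '[[0,0,0],[0,0,0],[0,0,0],[0,0,0],[0,0,0],[0,0,-10],[0,0,-30],[0,0,-70],[0,0,-110],[0,0,-120]]' --dr '[[0,0,0],[0,0,0],[0,0,0],[0,0,0],[0,0,0],[0,0,0],[0,0,0],[0,0,0],[0,0,0],[0,0,0]]'

```text
clock: 8.3
position: [572.0, 64.8, 344.3]
ee_rot: [0.782, -0.623, 0.007, -0.005]
contact_force: [0.2, 0.9, 0.3]
gripper_width: 42.2
grasp_force: 0.0
```

```bash
python3 - <<'E'
from h import *
where()
# tray centre c; staging point behind the handle, tilted 0.8 away from the lamp
c=np.array([572,56,0.]); plan(c-220*ux+[0,0,220],YAW-np.pi,-.8)
E
```

```text
clock 8.3 grasp pt [574.6  64.7 189.3] toolx [ 0.223 -0.975  0.004] z [ 0.017 -0.001 -1.   ] w 42.2 gf 0.0 F [0.2 0.9 0.3] q [ 0.4   0.35 -0.21  0.01 -1.   -0.17]
travel [339.7   3.2  17.7] dr [-0.014 -0.804  0.009] tcp [ 645. -267.  328.]
```

Request:
move_arm --fingers '[42,42,42,42,42,42,42,42,42,42]' --travel '[[40,0,0],[85,1,0],[130,2,0],[175,2,0],[220,3,5],[265,3,10],[300,3,15],[325,3,18],[340,3,18],[340,3,18]]' --dr '[[-0.01,0,0.01],[-0.014,-0.08,0.01],[-0.014,-0.18,0.01],[-0.014,-0.28,0.01],[-0.014,-0.38,0.01],[-0.014,-0.48,0.01],[-0.014,-0.58,0.01],[-0.014,-0.68,0.01],[-0.014,-0.78,0.01],[-0.014,-0.8,0.01]]'

```text
clock: 9.3
position: [643.4, -271.0, 320.0]
ee_rot: [0.717, -0.579, -0.306, -0.239]
contact_force: [-0.4, -0.2, -0.7]
gripper_width: 41.9
grasp_force: 0.0
```

```bash
python3 - <<'E'
from h import *
where()
a=arm.get_image("scene")
b=arm.get_image("top")
def crop(i,x,y,w,h,s,g):
    c=cv2.resize(i[y:y+h,x:x+w,::-1],None,fx=s,fy=s,interpolation=cv2.INTER_CUBIC)
    return np.clip(255*(c/255.)**g,0,255).astype('uint8')
cv2.imwrite("pics/m4.png",np.hstack([crop(b,220,165,80,100,5,.6),crop(a,235,205,80,100,5,.8)]))
c=np.array([571,54,0.]); plan(c-84*ux+[0,0,62],YAW-np.pi,-.8)
E
```

```text
clock 9.3 grasp pt [ 618.3 -162.9  211.8] toolx [ 0.141 -0.684 -0.716] z [-0.162  0.697 -0.698] w 41.9 gf 0.0 F [-0.4 -0.2 -0.7] q [-0.33  0.68  0.45 -0.67 -1.78  0.55]
travel [ 13.3  -1.6 202.2] dr [ 0.006 -0.004 -0.01 ] tcp [ 614. -136.  170.]
```

View pics/m4.png

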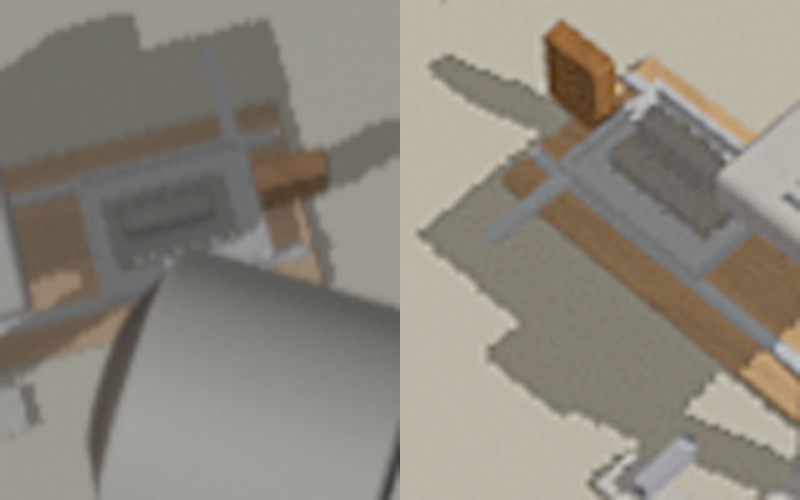

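m4: the stamp stands in the tray, with slab (103–240, 187–262) inside tray (80–255, 165–285) in the top half, so it is roughly centred. The handle top's outer edge is at (325,150)–(328,182) in the top half and (560,22)/(546,38) in the scene half. The index tip is at about (690,440) in the scene half.

```bash
python3 - <<'E'
from h import *
g=np.array([572.1,54.9,0])
loc=lambda p:np.round([(p-g)@ux,(p-g)@uy,p[2]],1)
S=lambda x,y:(235+(x-400+.5)/5-.5,205+(y+.5)/5-.5)
T=lambda x,y:(220+(x+.5)/5-.5,165+(y+.5)/5-.5)
def tri(t,s):
    o1,d1=ray("top",*T(*t));o2,d2=ray("scene",*S(*s))
    k=np.linalg.lstsq(np.c_[d1,-d2],o2-o1,rcond=None)[0];a,b=o1+d1*k[0],o2+d2*k[1]
    return loc((a+b)/2),round(np.linalg.norm(a-b),1)
print("outer far",tri((325,150),(560,22)),"outer near",tri((328,182),(546,38)))
print("pointer",tri((210,55),(492,240)))
p=onz("scene",*S(490,240),20)
for q in((690,438),(681,437),(695,441)): print("index-pointer S",np.round((onz("scene",*S(*q),22)-p)@ux,1),np.round((onz("scene",*S(*q),22)-p)@uy,1))
E
```

```text
outer far (array([-97.3,  -6. ,  85.6]), np.float64(9.5)) outer near (array([-104.5,    0.9,   54.5]), np.float64(10.4))
pointer (array([ -48.4, -107.6,   14.7]), np.float64(2.5))
index-pointer S 175.1 -13.9
index-pointer S 171.1 -16.9
index-pointer S 178.4 -13.3
```

```bash
python3 - <<'E'
from h import *
plan(np.array([572.7,56.7,60])-84*ux,YAW-np.pi,-.8)
E
```

```text
travel [ 13.2  -3.9 205.2] dr [ 0.006 -0.004 -0.01 ] tcp [ 616. -134.  168.]
```

Request:
move_arm --fingers '[42,42,42,42,42,42,42,42,42,42]' --travel '[[13,-4,30],[13,-4,70],[13,-4,110],[13,-4,140],[13,-4,160],[13,-4,175],[13,-4,187],[13,-4,195],[13,-4,200],[13,-4,200]]' --dr '[[0.006,-0.004,-0.01],[0.006,-0.004,-0.01],[0.006,-0.004,-0.01],[0.006,-0.004,-0.01],[0.006,-0.004,-0.01],[0.006,-0.004,-0.01],[0.006,-0.004,-0.01],[0.006,-0.004,-0.01],[0.006,-0.004,-0.01],[0.006,-0.004,-0.01]]'

```text
clock: 10.4
position: [616.8, -136.5, 172.3]
ee_rot: [0.72, -0.575, -0.304, -0.243]
contact_force: [-0.4, -0.3, 0.8]
gripper_width: 42.4
grasp_force: 0.0
```

```bash
python3 - <<'E'
from h import *
where()
plan(np.array([572.7,56.7,60])-84*ux,YAW-np.pi,-.8)
a=arm.get_image("scene")
b=arm.get_image("top")
def crop(i,x,y,w,h,s,g):
    c=cv2.resize(i[y:y+h,x:x+w,::-1],None,fx=s,fy=s,interpolation=cv2.INTER_CUBIC)
    return np.clip(255*(c/255.)**g,0,255).astype('uint8')
cv2.imwrite("pics/m5.png",np.hstack([crop(b,250,165,60,75,6,.6),crop(a,245,185,60,75,6,.8)]))
E
```

```text
clock 10.4 grasp pt [592.3 -28.1  64.3] toolx [ 0.155 -0.68  -0.717] z [-0.158  0.699 -0.697] w 42.4 gf 0.0 F [-0.4 -0.3  0.8] q [-0.16  0.72  0.13 -0.74 -1.4   0.68]
travel [1.  0.4 5.2] dr [ 0.    -0.     0.001] tcp [ 616. -134.  168.]
```

View pics/m5.png

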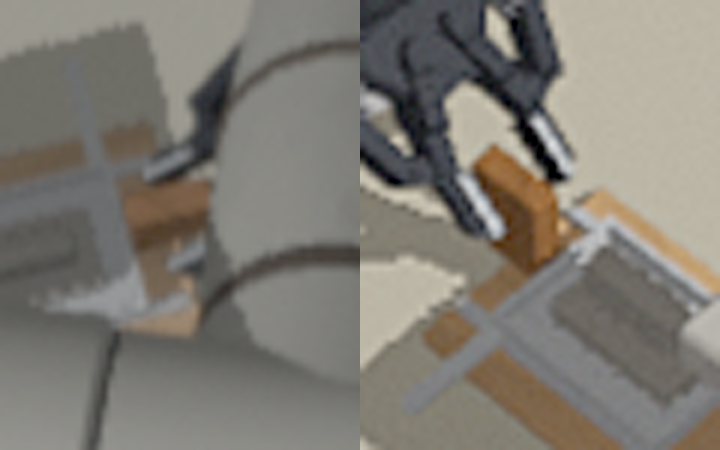

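m5: the handle stands between the fingers, with similar gaps either side (about 15 px of enlarged crop). I close.

Request:
move_arm --fingers '[30,24,22,20,18,10,0,0]' --travel '[[1,0,4],[1,0,4],[1,0,4],[1,0,4],[1,0,4],[1,0,4],[1,0,4],[1,0,4]]' --dr '[[0,0,0],[0,0,0],[0,0,0],[0,0,0],[0,0,0],[0,0,0],[0,0,0],[0,0,0]]'

```text
clock: 11.3
position: [619.4, -134.1, 169.7]
ee_rot: [0.72, -0.575, -0.3, -0.246]
contact_force: [10.4, 2.9, -1.0]
gripper_width: 17.4
grasp_force: 58.9
```

```bash
python3 - <<'E'
from h import *
where()
s=arm.read_state();Rc=R.from_quat(s["ee_rot"])
print("F slide axes",s["contact_force"]@ux,s["contact_force"]@uy, "uy tool",Rc.inv().apply(uy).round(3))
for d in(60,120,165,178): print(d,Rc.inv().apply(ux*d).round(1))
E
```

```text
clock 11.3 grasp pt [596.3 -25.8  61.2] toolx [ 0.159 -0.682 -0.714] z [-0.149  0.699 -0.7  ] w 17.4 gf 58.8851934671402 F [10.4  2.9 -1. ] q [-0.16  0.73  0.13 -0.74 -1.39  0.68]
F slide axes 0.5660096951808709 -10.754146932163314 uy tool [-0.004  1.    -0.008]
60 [-42.    0.2  42.9]
120 [-84.    0.3  85.7]
165 [-115.5    0.5  117.9]
178 [-124.6    0.5  127.1]
```

Request:
move_arm --fingers '[0,0,0,0,0,0,0,0,0,0]' --travel '[[0,-2,0],[-1,-4,1],[-3,-4,3],[-7,-4,7],[-13,-4,13],[-20,-4,20],[-27,-4,27.5],[-33,-4,33.5],[-36,-4,37],[-37,-4,38]]' --dr '[[0,0,0],[0,0,0],[0,0,0],[0,0,0],[0,0,0],[0,0,0],[0,0,0],[0,0,0],[0,0,0],[0,0,0]]'

```text
clock: 12.3
position: [608.6, -81.0, 169.2]
ee_rot: [0.72, -0.574, -0.304, -0.243]
contact_force: [4.3, 0.0, 0.3]
gripper_width: 17.7
grasp_force: 59.5
```

```bash
python3 - <<'E'
from h import *
where()
s=arm.read_state();Rc=R.from_quat(s["ee_rot"])
print("F slide axes",s["contact_force"]@ux,s["contact_force"]@uy)
p=(s["position"]+Rc.apply([0,0,155])-[596.3,-25.8,0]);print(p@ux,p@uy)
print(100,Rc.inv().apply(ux*100).round(1))
E
```

```text
clock 12.3 grasp pt [584.1  27.4  61.2] toolx [ 0.155 -0.679 -0.717] z [-0.158  0.699 -0.697] w 17.7 gf 59.542962312698364 F [4.3 0.  0.3] q [-0.09  0.7   0.08 -0.78 -1.34  0.65]
F slide axes -0.9264212903575267 -4.1852612616721085
54.5829869142665 0.20352286055847735
100 [-69.7  -0.1  71.7]
```

Request:
move_arm --fingers '[0,0,0,0,0,0,0,0,0,0]' --travel '[[-3,-1,3],[-9,-2,9],[-17,-2,17.5],[-26,-2,27],[-35,-2,36],[-44,-2,45],[-52,-2,53.5],[-58,-2,60],[-62,-2,64],[-63,-2,65]]' --dr '[[0,0,0],[0,0,0],[0,0,0],[0,0,0],[0,0,0],[0,0,0],[0,0,0],[0,0,0],[0,0,0],[0,0,0]]'

```text
clock: 13.3
position: [588.7, 7.9, 168.9]
ee_rot: [0.72, -0.574, -0.306, -0.242]
contact_force: [-4.4, -2.6, 6.3]
gripper_width: 17.5
grasp_force: 60.0
```

```bash
cat > m.py <<'E'
from h import *
import sys
where()
s=arm.read_state();Rc=R.from_quat(s["ee_rot"])
print("F slide axes",s["contact_force"]@ux,s["contact_force"]@uy)
p=(s["position"]+Rc.apply([0,0,155])-[596.3,-25.8,0]);print(p@ux,p@uy)
print(20,Rc.inv().apply(ux*20).round(1))
a=arm.get_image("scene")
c=cv2.resize(a[240:315,255:340,::-1],None,fx=8,fy=8,interpolation=cv2.INTER_CUBIC)[:600]
cv2.imwrite("pics/%s.png"%sys.argv[1],c)
E
python3 m.py m6
```

```text
clock 13.3 grasp pt [563.5 116.4  61.1] toolx [ 0.154 -0.678 -0.719] z [-0.163  0.7   -0.695] w 17.5 gf 60.03670692443848 F [-4.4 -2.6  6.3] q [ 0.04  0.66 -0.   -0.84 -1.24  0.6 ]
F slide axes -1.541597688300365 4.850713952243665
145.97169896091555 0.6283757759518629
20 [-13.9  -0.1  14.4]
```

View pics/m6.png

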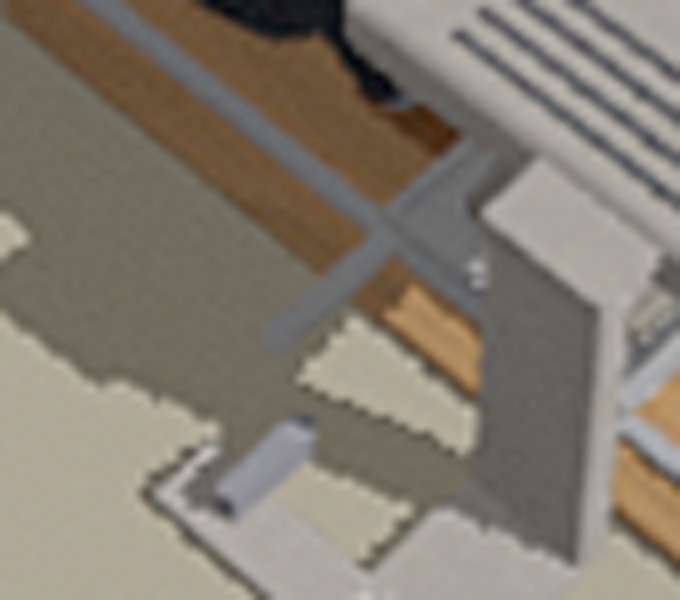

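m6 shows the pointer tip at about (275,342) in the crop, end corners (262,330)/(290,352), and the index finger's top face with its tip end at about (301,425) and its back end at about (225,500). The next step is to refine these by rays and masks, and that uses up the picture allowance.

```bash
python3 - <<'E'
from h import *
np.set_printoptions(precision=1,suppress=True)
o0=np.array([563.5,116.4,0])
def S(x,y,z):
    p=onz("scene",255+(x+.5)/8-.5,240+(y+.5)/8-.5,z); return np.array([(p-o0)@ux,(p-o0)@uy])
for z in(20,22): print("ptr",z,S(275,342,z),S(262,330,z),S(290,352,z),"root",S(400,215,z))
for z in(10,22): print("idx",z,"tip",S(301,425,z),S(287,418,z),S(315,432,z),"back",S(225,500,z))
i=cv2.imread("pics/m6.png")
for p in((250,465),(280,440),(300,430),(330,290),(300,320),(180,480),(350,540),(220,420),(320,420),(308,438)): print(p,i[p[1],p[0]])
a=cv2.cvtColor(arm.get_image("scene"),cv2.COLOR_RGB2HSV); print(a[300-8:305,280:298,0]);print(a[292:305,280:298,1])
E
```

```text
ptr 20 [  38.2 -102.6] [  31.6 -102.3] [  44.7 -101.8] root [ 33.3 -34.5]
ptr 22 [  39.  -103.5] [  32.4 -103.2] [  45.5 -102.7] root [ 34.2 -35.5]
idx 10 tip [  63.4 -115.7] [  58.1 -117.1] [  68.8 -114.3] back [  65.3 -154.5]
idx 22 tip [  68.3 -120.6] [  63. -122.] [  73.6 -119.3] back [  70.1 -159.1]
(250, 465) [158 152 150]
(280, 440) [156 148 148]
(300, 430) [153 145 147]
(330, 290) [112 111 109]
(300, 320) [109 107 108]
(180, 480) [169 176 180]
(350, 540) [153 170 177]
(220, 420) [101 114 119]
(320, 420) [ 92 106 109]
(308, 438) [161 152 153]
[[ 23  22  24  22  19  22  21  20  24  21  18 125 115 109  18  20  21  24]
 [ 22  21  22  22  23  21  23  22  21  12 120 124 120 113  22  23  24  21]
 [ 23  23  22  21  22  22  21  25  15 120 120 120 127 117  11  26  23  18]
 [ 19  20  21  24  22  23  24  18 126 124 124 116 120 128  18  18  23  22]
 [ 18  19  19  18  24  23  15 116 120 120 124 120 124 117  23  24  22  19]
 [ 15  19  25  21  21  18 113 117 120 117 120 114 125  17  24  25  21  23]
 [ 12  21  23   6 160 124 116 110 120 120 120 128  15  23  23  20  21  19]
 [  6  21  15 135 1
[... 473 characters left out ...]
31 30 45 46 37]
 [32 32 38 42 39 38 41 42 38 10  8 13 14 17 25 47 34 42]
 [38 33 35 45 42 43 48 39  8  8 13 11 13 14 16 47 39 40]
 [31 16 26 46 43 46 36 10  8 12 12 12 10 14 11 41 40 41]
 [17 15 21 35 45 36  8 13 11 12 12 13 14 16 18 45 43 42]
 [14 21 15 25 29 10 13 15 12 15 12 17 10 13 35 47 39 37]
 [25 17 21 11  6 12 13 10 10 12 14  7 16 35 41 37 44 45]
 [12 24 13  4 12 12  8 13 14 16 10 25 33 37 34 33 35 42]
 [19 23  4 11 10  8 15 12 12  5 25 35 37 34 33 35 34 32]
 [19 12 13 12 12  8 14 12  3 30 37 39 36 36 34 32 35 33]
 [19  5  9 11 10 14 10  3 12 18 28 34 33 36 35 32 32 32]
 [17 14 10 15 19 12  5 16 17 16 16 28 34 34 32 35 36 34]
 [15 17 14 10 10  5 18 17 15 15 13 16 24 33 35 35 36 32]]
```

```bash
cat > prof.py <<'E'
from h import *
o0=np.array([563.5,116.4,0])   # grip point when the tray had gone 146 mm
def prof(img,cam,y,z,xs):
    P=np.array([proj(cam,o0+ux*x+uy*y+[0,0,z]) for x in xs],np.float32)
    return cv2.remap(img.astype(np.float32),P[None,:,0],P[None,:,1],cv2.INTER_LINEAR)[0]
E
python3 - <<'E'
from prof import *
np.set_printoptions(linewidth=220)
imgs={n:arm.get_image(n) for n in("top","scene")}
xs=np.arange(14,90,2)
print("x      ",xs)
sh=lambda q:q.mean(1).astype(int)
bl=lambda q:(q[:,2]-q[:,0]).astype(int)
for n in imgs:
    for y in(-75,-90,-100): q=prof(imgs[n],n,y,20,xs);print(n,"ptr",y,sh(q));print(n,"b-r",bl(q))
    for y in(-120,-128,-138,-150): q=prof(imgs[n],n,y,22,xs);print(n,"idx",y,sh(q));print("      b-r",bl(q))
E
```

```text
x       [14 16 18 20 22 24 26 28 30 32 34 36 38 40 42 44 46 48 50 52 54 56 58 60 62 64 66 68 70 72 74 76 78 80 82 84 86 88]
top ptr -75 [ 60  60  60  60  60  61  61  60  61  61  62  60  56  53  53  67  82  96 102 102 102 102 102 103 103 104 105 105 105 106 105 104 104 103 102  96  91  89]
top b-r [-7 -7 -7 -7 -7 -7 -6 -5 -2  0  0  1  1  0 -2 -3 -4 -4 -4 -4 -4 -5 -5 -5 -5 -4 -5 -5 -4 -4 -4 -5 -5 -4 -4 -4 -3 -2]
top ptr -90 [ 60  60  60  60  60  60  60  59  60  61  61  60  57  54  54  67  82  97 102 104 104 104 104 104 105 104 104 104 103 102 103 103 103 103 104 101  97  96]
top b-r [-7 -7 -7 -7 -7 -7 -7 -5 -2  1  1  1  0  0 -2 -3 -4 -4 -5 -5 -5 -4 -4 -4 -4 -4 -4 -4 -5 -5 -4 -4 -4 -4 -5 -3 -2 -3]
top ptr -100 [ 60  61  61  60  60  60  60  59  60  62  62  61  56  53  57  67  83  94 103 103 104 104 104 104 104 104 104 104 104 103 103 104 103 101  92  87  81  78]
top b-r [-7 -7 -7 -7 -7 -7 -7 -5 -3  0  0  0  0 -1 -2 -2 -3 -4 -5 -5 -4 -4 -5 -5 -5 -5 -5 -5 -5 -5 -5 -5 -5 -4 -4 -3 -1  0]
top idx -120 [ 59  60  61  61  60  60  60  60  62  62  62  63  63  62  61  60  60  60  60  59  60  59  56
[... 2847 characters left out ...]
6   6   6   0 -11 -20 -22 -22 -23]
scene idx -138 [105 105 105 105 105 106 106 104 103 102 101 101 102 101 100 104 108 109 101  99 101 103 103 103 112 133 148 149 149 147 144 143 148 158 164 165 164 164]
      b-r [-18 -18 -17 -15 -16 -17 -17 -16 -17 -18 -18 -18 -17 -17 -16 -17 -18 -19 -18 -18 -17 -18 -19 -17 -12   0   7   7   6   6   6   5   0 -14 -22 -25 -24 -24]
scene idx -150 [128 135 140 154 158 155 150 153 166 168 166 166 165 166 167 168 161 149 146 170 170 133 103 104 113 133 151 151 150 148 145 144 150 162 168 170 168 166]
      b-r [-20 -20 -21 -22 -22 -23 -23 -22 -23 -24 -23 -22 -22 -22 -23 -23 -22 -20 -14 -10 -10  -9  -7  -7  -4   0   3   6   6   5   5   4   0  -6 -10 -10 -10  -9]
```

Request:
move_arm --fingers '[0,0,0,0,0,0,0,0]' --travel '[[-1.5,0,1.5],[-5,1,5],[-10,2,10.5],[-15,2,15.5],[-19,2,19.5],[-21,2,21.5],[-21.5,2,22.3],[-21.5,2,22.3]]' --dr '[[0,0,0],[0,0,0],[0,0,0],[0,0,0],[0,0,0],[0,0,0],[0,0,0],[0,0,0]]'

```text
clock: 14.3
position: [581.4, 37.3, 169.0]
ee_rot: [0.72, -0.574, -0.305, -0.243]
contact_force: [-0.9, -0.9, 5.0]
gripper_width: 17.3
grasp_force: 60.1
```

```bash
cat > edge.py <<'E'
from prof import *
np.set_printoptions(linewidth=220)
where()
s=arm.read_state();Rc=R.from_quat(s["ee_rot"]);p=(s["position"]+Rc.apply([0,0,155])-o0);print("moved",p@ux,p@uy,"F",s["contact_force"]@ux,s["contact_force"]@uy)
xs=np.arange(50,90,2)
print("x      ",xs)
for n in("top","scene"):
    im=arm.get_image(n)
    for y,z in((-75,20),(-90,20),(-98,20),(-128,22),(-138,22)):
        q=prof(im,n,y,z,xs);print(n,y,q.mean(1).astype(int));print("   b-r",(q[:,2]-q[:,0]).astype(int))
E
python3 edge.py
```

```text
clock 14.3 grasp pt [556.7 145.8  61.1] toolx [ 0.155 -0.679 -0.718] z [-0.159  0.7   -0.696] w 17.3 gf 60.107853412628174 F [-0.9 -0.9  5. ] q [ 0.09  0.64 -0.03 -0.87 -1.21  0.59]
moved 30.189924524805452 0.18848653423861705 F -0.6995840228855996 1.0734890771826224
x       [50 52 54 56 58 60 62 64 66 68 70 72 74 76 78 80 82 84 86 88]
top -75 [101 102 102 102 102 103 103 104 105 105 105 105 104 104 103 103 102  96  91  88]
   b-r [-4 -5 -5 -5 -5 -4 -4 -5 -5 -4 -4 -4 -4 -4 -4 -4 -4 -4 -3 -2]
top -90 [103 104 104 104 104 104 104 104 104 103 102 102 103 103 103 103 102  99  96  95]
   b-r [-4 -5 -5 -5 -4 -4 -5 -5 -5 -5 -4 -5 -4 -4 -4 -4 -4 -3 -3 -3]
top -98 [102 103 103 103 104 104 105 105 104 104 104 104 104 104 103 102  98  93  78  72]
   b-r [-5 -5 -5 -5 -5 -5 -5 -5 -5 -5 -5 -5 -5 -5 -5 -5 -4 -4 -1  0]
top -128 [ 59  59  59  59  61  64  78  87  89  92  96 100 103 102 102 102 104 104 104 103]
   b-r [ -7  -7  -7  -6  -3   1   4   5   5   2  -1  -7 -12 -12 -12 -13 -13 -13 -13 -12]
top -138 [ 63  62  61  61  61  67  74  84  89  91  95  98 102 104 106 106 105 105 104 105]
   b-r [-2 -3 
[... 261 characters left out ...]
3 104 114 124 133 146 165 143 140 153 166 166 165 165 165 164 165]
   b-r [-16 -16 -17 -17 -18 -16 -10  -2   2   2   2  -1 -12 -21 -24 -24 -24 -22 -22 -23]
scene -98 [103 104 105 105 105 108 113 115 110 108 108 118 140 157 163 157 154 136 105 100]
   b-r [-19 -18 -18 -16 -16 -15  -9  -3   0   3   1  -6 -16 -22 -24 -23 -24 -21 -18 -18]
scene -128 [105 104 104 104 102 104 118 138 149 151 150 147 145 140 138 130 129 134 143 152]
   b-r [-18 -19 -18 -18 -19 -18  -9   0   5   5   5   5   6   6   0 -12 -19 -21 -20 -22]
scene -138 [102 100 104 105 105 105 113 133 148 150 149 146 143 143 148 157 163 164 164 164]
   b-r [-18 -19 -18 -17 -17 -18 -12   0   7   7   6   6   6   6  -1 -15 -23 -23 -23 -24]
```

Request:
move_arm --fingers '[0,0,22,28,34,40,42,42]' --travel '[[-0.6,0,0.6],[-0.6,0,0.6],[-0.6,0,0.6],[-0.6,0,0.6],[-0.6,0,0.6],[-0.6,0,0.6],[-0.6,0,0.6],[-0.6,0,0.6]]' --dr '[[0,0,0],[0,0,0],[0,0,0],[0,0,0],[0,0,0],[0,0,0],[0,0,0],[0,0,0]]'

```text
clock: 15.2
position: [581.4, 37.4, 168.6]
ee_rot: [0.72, -0.575, -0.304, -0.243]
contact_force: [-0.1, 0.2, -0.2]
gripper_width: 42.2
grasp_force: 0.0
```

```bash
python3 edge.py | grep -v top
```

```text
clock 15.2 grasp pt [556.9 145.8  60.6] toolx [ 0.154 -0.68  -0.717] z [-0.158  0.699 -0.697] w 42.2 gf 0.0 F [-0.1  0.2 -0.2] q [ 0.09  0.64 -0.03 -0.87 -1.2   0.59]
moved 30.170345481015897 -0.041356505303136615 F 0.23960368968562779 0.050971619056097386
x       [50 52 54 56 58 60 62 64 66 68 70 72 74 76 78 80 82 84 86 88]
   b-r [-4 -4 -4 -5 -5 -5 -5 -5 -5 -5 -5 -4 -4 -4 -4 -4 -4 -4 -3 -2]
   b-r [-5 -5 -5 -5 -5 -5 -4 -4 -4 -4 -4 -5 -5 -5 -5 -4 -4 -3 -3 -4]
   b-r [-5 -5 -5 -4 -4 -4 -5 -5 -4 -5 -6 -6 -5 -5 -5 -4 -4 -4 -1  0]
   b-r [ -7  -7  -7  -6  -3   1   4   5   5   2  -1  -7 -12 -11 -11 -13 -13 -13 -13 -13]
   b-r [-2 -2 -2 -2 -1  1  4  6  6  5  2  0 -3 -4 -4 -4 -5 -5 -5 -5]
scene -75 [105 105 105 106 104 102 101 109 134 164 174 165 148 147 154 143 124 111 118 131]
   b-r [-16 -16 -17 -16 -17 -16  -8   0   2   2   2  -1  -9 -19 -23 -22 -19 -15 -18 -16]
scene -90 [103 104 103 104 103 104 110 127 146 168 136 105 128 157 164 166 165 165 166 166]
   b-r [-15 -17 -17 -17 -19 -17  -8   0   2   2   2   0 -10 -21 -24 -24 -23 -23 -23 -23]
scene -98 [105 105 104 104 105 112 120 122 112 107 104 109 129 150 162 157 154 136 107 102]
   b-r [-17 -16 -18 -19 -19 -18 -13  -5   0   2   2  -1 -10 -20 -24 -24 -23 -20 -17 -17]
scene -128 [105 105 103 102 103 105 119 138 149 152 150 147 145 141 139 130 128 134 144 152]
   b-r [-18 -17 -18 -18 -18 -17 -10   0   5   5   4   5   7   6   0 -11 -20 -22 -22 -21]
scene -138 [102 100 103 104 102 103 112 133 148 151 151 148 144 143 149 158 164 166 165 165]
   b-r [-19 -17 -15 -17 -20 -19 -13   0   6   7   7   6   7   7   0 -15 -22 -24 -24 -23]
```

Request:
move_arm --fingers '[42,42,42,42,42,42,42,42,42,42]' --travel '[[0,0,-8],[0,0,-20],[0,0,-40],[0,0,-65],[0,0,-90],[0,0,-115],[0,0,-140],[0,0,-150],[0,0,-150],[0,0,-150]]' --dr '[[0,0,0],[0,0,0],[0,0,0],[0,0,0],[0,0,0],[0,0,0],[0,0,0],[0,0,0],[0,0,0],[0,0,0]]'

```text
clock: 16.3
position: [604.8, -67.3, 272.8]
ee_rot: [0.719, -0.575, -0.304, -0.243]
contact_force: [-0.2, -0.2, -0.2]
gripper_width: 42.0
grasp_force: 0.0
```

```bash
python3 edge.py | grep -A1 -E "clock|scene"; python3 - <<'E'
from h import *
# compare loose things with the start image
for n,f in(("scene","s0"),("top","t0")):
    d=cv2.absdiff(arm.get_image(n)[:,:,::-1],cv2.imread(f"pics/{f}.png")).max(2)
    k=cv2.connectedComponentsWithStats((d>40).astype('uint8'))[2]; print(n,[list(r) for r in k[1:] if r[4]>25])
E
```

```text
clock 16.3 grasp pt [580.2  41.2 164.9] toolx [ 0.154 -0.679 -0.718] z [-0.159  0.7   -0.696] w 42.0 gf 0.0 F [-0.2 -0.2 -0.2] q [-0.06  0.56  0.12 -0.77 -1.46  0.51]
moved -77.01973146373089 0.28035179034372604 F -0.1834422154682263 0.2952622507160264
--
scene -75 [103 102 101 105 105 100  99 108 133 163 174 164 148 146 154 142 122 108 117 130]
   b-r [-17 -17 -19 -18 -19 -17  -9   0   2   2   1  -1  -9 -19 -23 -21 -19 -14 -17 -17]
scene -90 [103 104 105 103 103 104 108 124 145 166 135 102 127 156 163 165 164 164 165 166]
   b-r [-17 -17 -18 -20 -20 -16  -9  -1   1   1   1   1 -10 -23 -24 -23 -22 -22 -23 -23]
scene -98 [104 104 104 102 104 111 119 121 111 106 105 110 127 148 161 158 153 135 106 100]
   b-r [-18 -18 -18 -17 -16 -16 -12  -6   0   3   2  -1 -10 -19 -24 -24 -22 -20 -18 -17]
scene -128 [103 102 103 103 102 104 117 136 149 152 150 147 145 140 137 130 128 132 143 152]
   b-r [-18 -19 -17 -16 -18 -16  -8   0   6   7   4   4   6   7   0 -12 -20 -21 -20 -22]
scene -138 [101 102 104 103 103 103 111 133 148 150 149 146 143 141 147 157 164 165 164 163]
   b-r [-18 -18 -17 -17 -1
[... 3015 characters left out ...]
int32(9), np.int32(6), np.int32(36)], [np.int32(24), np.int32(298), np.int32(30), np.int32(15), np.int32(189)], [np.int32(1), np.int32(307), np.int32(70), np.int32(25), np.int32(896)], [np.int32(322), np.int32(327), np.int32(30), np.int32(14), np.int32(137)], [np.int32(292), np.int32(379), np.int32(10), np.int32(8), np.int32(28)], [np.int32(259), np.int32(383), np.int32(29), np.int32(15), np.int32(181)], [np.int32(313), np.int32(386), np.int32(37), np.int32(34), np.int32(978)], [np.int32(210), np.int32(399), np.int32(4), np.int32(21), np.int32(59)], [np.int32(0), np.int32(406), np.int32(23), np.int32(14), np.int32(237)], [np.int32(26), np.int32(414), np.int32(19), np.int32(6), np.int32(67)]]
```

```bash
python3 -c "
from bench import arm
print(arm.job_done())"
```

```text
the job is handed in; nothing more can be done
None
```

I handed the job in with the stamp let go in the tray and the tray slid in to within about 1.5 mm of the lamp's index by camera measurement; the stamp was under the roof at the end, so I couldn't confirm by sight that it still stands, and no verdict came back.

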